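# Ratchet the follower disc out of a clay extruder

### The job

The wooden follower disc is still inside the barrel of the bench clay extruder and has to come out for washing. Work the sprung ratchet lever: each stroke swing it over until you feel it bear firmly on its stop screw, without straining it, then let go so that it springs right back to rest, and repeat until the plunger has pushed the disc out of the mouth into the bisque dish. Leave the lever at rest; do not touch the disc, the plunger or the dish with the robot, and do not disturb the other things on the bench.

Things in the scene. Friction and masses are not known exactly. Their poses are not given: they have to be found in the camera images.
- extruder: Bench clay extruder, bolted down: grey foot plate 104 x 250 x 12 mm, horizontal steel barrel 71 mm in outer diameter, 120 mm long (top at z 107), plunger rod behind it (back to y -290), upright lever. Origin on the table under the plunger's line, 60 mm from the lever's pivot towards the mouth. y: along the barrel towards its open mouth (push direction), x across, z up.
- pivot (a point): Middle of the lever's pivot axis, 43 mm above the table; the axis runs along the extruder's x. The lever swings in the extruder's y-z plane. Beyond it, in the swing direction, a grey lug on the barrel's back end (80 to 92 mm from it, top 148 mm above the table) carries the stop screw, which points at the lever 134 mm above the table.
- mouth (a point): Centre of the barrel's open mouth (inner diameter 63 mm), 66 mm above the table.
- lever_joint (a joint): Lever angle, rad: 0 at rest (leaning back 0.30 from vertical, away from the mouth), grows towards the mouth. Sprung: 3 N at the handle's middle at rest, about 8 N before the stop. The stop screw's setting is unknown: it ends the stroke anywhere from 0.48 to 0.68; feel for it. Under about 0.46 no new tooth is caught; each full stroke advances the plunger one tooth, 24 mm (the first one less).
- lever: The lever: steel fork and bar with a turned wooden handle, 21 to 25 mm in diameter, from 122 to 207 mm from the pivot axis (below it a 12 mm steel bar). On its mouth side, 90 mm from the pivot, a small steel pad (pad_hit) meets the stop screw. Origin on the pivot axis, z along the lever towards the handle's end, x along the pivot axis.
- handle_mid (a point): Middle of the wooden handle, 165 mm from the pivot axis, on the handle's centre line (radius 11 mm there).
- plunger_joint (a joint): Advance of the plunger in m, growing towards the mouth; its face stands at y = 68 mm + this value in the extruder's frame. It stays where the ratchet leaves it.
- plunger: Plunger: toothed steel rod 16 mm square, 325 mm long, with a head in the barrel and a wooden knob at its far end. Origin: the extruder's origin moved along y with the advance.
- plunger_face (a point): Centre of the plunger's front face (steel disc, 52 mm in diameter).
- follower: Loose wooden follower disc, 58 mm in diameter and 26 mm thick with a groove round it, inside the barrel with its axis along the barrel. Origin at its centre; y along its axis. It drops out of the mouth when its back face passes about y = 150 mm of the extruder.
- dish: Loose oval bisque dish 146 x 165 x 24 mm on the table under the mouth, its near rim just under the barrel; floor 9 mm thick. Origin at the centre of its underside.
- mug: Enamel mug, 85 x 112 x 79 mm, bystander; origin under its middle.
- slip_cup: Clay cup, 68 mm wide, 64 mm high, bystander; origin under its middle.
- needle_tin: Flat tin, 75 x 110 x 22 mm, bystander; origin under its middle.
- loop_tool: Loop tool with a wooden handle, 158 mm long, lying, bystander; origin under its middle.
- cap_ring: Steel cap ring taken off the barrel, 92 mm in diameter, 22 mm high, lying on the table, bystander; origin under its middle.
- die_plate: Brass die disc with seven holes, 62 mm in diameter, 6 mm thick, lying, bystander; origin under its middle.

How it is judged:
On the way, in this order (a step that is already met when the one before it is completed fails the run):
1. the lever is swung onto its stop screw (first stroke) (contact force between pad_hit and anything else above 4 N and value of joint lever_joint above 0.46 rad), for 0.05 s.
2. the lever is let go and has sprung back to rest (value of joint lever_joint below 0.06 rad and contact force between the fingers and lever below 0.2 N), for 0.2 s.
3. the lever is swung onto its stop screw again (second stroke) (all of step 1), for 0.05 s.
4. the lever is let go and has sprung back to rest again (all of step 2), for 0.2 s.
At the end, for the whole second after the job is handed in: The follower disc lies still in the dish (centre within 65 mm of the dish's centre, below 55 mm), the plunger has come up to the mouth (face at 135 mm or more), the lever is back at rest (below 0.06 rad) and nothing else was disturbed (horizontal distance between follower and dish below 0.065 m and height (world z) of follower below 0.055 m and linear speed of follower below 0.03 m/s and value of joint lever_joint below 0.06 rad and y of plunger_face in the frame of extruder above 0.135 m); the robot touches nothing.
It fails at once if the lever is strained: pushed with more than 35 N (contact force between the fingers and lever above 35 N).
It fails at once if the robot touches the disc or the plunger (contact force between any of the arm, the fingers and follower above 0.3 N or contact force between any of the arm, the fingers and plunger above 0.3 N).
It fails at once if the robot touches the dish or shifts it by more than 30 mm (contact force between any of the arm, the fingers and dish above 0.5 N or distance of dish from where it was at the start of the episode above 0.03 m).
It fails at once if another thing on the bench is displaced by more than 25 mm (distance of any of mug, slip_cup, needle_tin, loop_tool, cap_ring, die_plate from where it was at the start of the episode above 0.025 m).
It also fails if it takes over 72 s, if anything falls off the work surface, if the arm or the gripper's body presses on something with over 40 N, if the wrist force passes 120 N, or if a joint passes its speed limit or range.

### The arm

A 7-joint arm with a two-finger parallel gripper is mounted at the origin on a cart in front of the work surface, level with it; the furniture and walls round the work are solid. World frame = base frame: x ahead of the robot, y to its left, z up, the work surface at z = 0. Lengths are in m, angles in rad, forces in N, time in s.
With the tool pointing down it reaches from about 0.35 to 0.9 m from the base axis. Payload 7.2 kg.
Tool frame: the origin (TCP) lies at the very end of the fingers, on their centre line; the grasp point (between the pads) lies 19 mm behind it (bot.grasp_offset is the distance from the TCP to the grasp point, in m); z points along the fingers, y is the line along which they close (so a half turn about z gives the same grasp; the last joint's range is limited). The gripper opens to 88 mm and grips with 3 to 60 N. Pads are 20 mm wide; open, the fingers measure 115 mm over their backs; the gripper's body (75 mm by 178 mm) begins 61 mm behind the grasp point.
Start: joints at [1.148, 0.411, -0.013, 1.596, 0.006, 1.134, -0.082], TCP at [0.217, -0.586, 0.223] pointing down, gripper open.
Joint ranges: [-2.95, 2.95], [-0.29, 1.99], [-1.47, 1.44], [0.14, 2.54], [-1.03, 4.17], [0.13, 1.85], [-2.86, 2.86]. Speed limits (rad/s): [2.39, 2.39, 3.01, 3.01, 3.14, 3.14, 3.14].

### API

Orientations are given as a unit quaternion [w, x, y, z].
In Python, from rig import bot gives the robot as it stands. Calls block until the motion is done:
- bot.move_ptp(position, orientation): joint-space move of the TCP to a pose.
- bot.move_l(position, feed=0.15, orientation=None, f_stop=None): straight line of the TCP; orientation=None keeps the orientation; feed is the mean speed in m/s. With f_stop (N) it stops when the force on the tool has changed by that much, and returns True; else False.
- bot.goto_joints(angles): joint-space move.
- bot.grip(opening, strength=None): finger opening in m; strength is the grip in N (None keeps the last); returns when the fingers have stopped.
- bot.hold(seconds).
- bot.inverse_kinematics(position, orientation): joint angles nearest the present ones, or None.
- bot.get_obs(): the state.
- bot.get_image(name): name is "scene" or "top" or "wrist"; returns a dict with "img" (400x640x3 uint8, blue, green, red), "range_z" (400x640 float32, m along the optical axis (not along the pixel's ray), 0 where there is no reading), "mtx" (3x3 intrinsics, pixels), "rvec" (rotation vector, rad) and "tvec" (3), from world to camera coordinates, as OpenCV has them. Camera axes: x right, y down, z forward; pixel columns grow to the right and rows downward; lengths in m; the calibration is good to about 2 mm. The wrist camera is an equidistant fisheye: a pixel r from the principal point sees the ray r / f radians off the axis. A picture is of the moment at which its call begins.
A pose or a line that the arm cannot do raises bot.MotionError and nothing moves.
- bot.sign_off(): hands the job in; it is judged then, once.
The state is a dict: "time": time; "q": joint angles; "joint_velocities": joint speeds; "joint_efforts": joint torques, N m; "tool_pos": TCP position; "ee_rot": TCP orientation; "wrist_force": force on the tool from outside, world axes, zero at the start; "ft_torque": the same for the moment, N m; "finger_gap": finger opening in m; "grasp_force": force on a finger pad.
Only numpy, scipy, OpenCV 4.12 (cv2) and the standard library are available. Lean on these libraries where they do the work, as an engineer would, in place of code of your own. Each camera call takes 0.05 s, during which the arm holds its last target. There are 200 camera calls.

## Working session

There is one attempt and no reset: what is moved stays moved. The work goes in short steps, each a Python script; the robot and the scene stay as the last script left them, time stands still between calls to the robot, and variables do not carry over. Pictures are saved under pics/ and viewed, at most 10 in all, crops included, and the job is handed in when it is done.

```bash
mkdir -p pics; ls; python3 - <<'E'
from rig import bot
import cv2,numpy as np
for n in("scene","top"):
    d=bot.get_image(n); cv2.imwrite(f"pics/{n}0.png",d["img"]); np.savez(f"{n}0.npz",**d)
    R=cv2.Rodrigues(d["rvec"])[0]; print(n,d["mtx"].tolist(),(-R.T@np.ravel(d["tvec"])).round(3),R.round(2).tolist())
o=bot.get_obs();print(o["ee_rot"],o["time"],o["tool_pos"])
E
```

```text
pics
scene [[436.8717444330084, 0.0, 319.6110186321952], [0.0, 436.8717444330084, 195.9448179117364], [0.0, 0.0, 1.0]] [0.15  0.525 0.993] [[-0.85, -0.53, -0.01], [-0.4, 0.66, -0.64], [0.35, -0.54, -0.77]]
top [[422.23092005319256, 0.0, 316.34604593255375], [0.0, 422.23092005319256, 196.68453830832047], [0.0, 0.0, 1.0]] [ 0.315 -0.083  1.288] [[0.02, -1.0, -0.03], [-0.98, -0.01, -0.19], [0.19, 0.03, -0.98]]
[-6.70625948e-04  9.84301321e-01  1.76494849e-01 -1.69373533e-04] 0.1 [ 0.21694326 -0.58566968  0.22191004]
```

View pics/scene0.png

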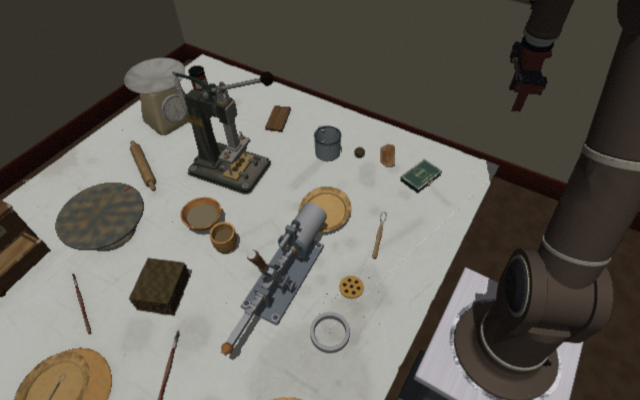

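View pics/top0.png

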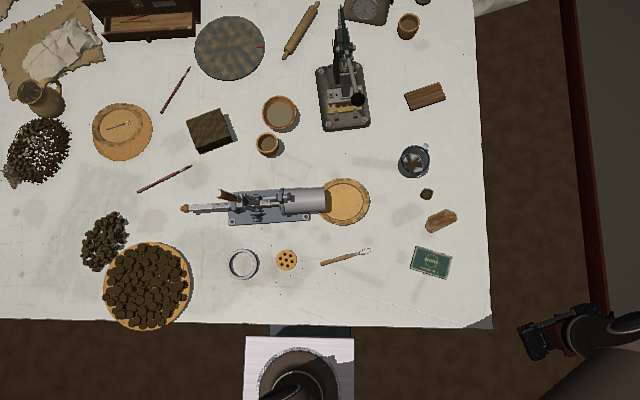

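The scene view shows the extruder in the middle (barrel about 312,220, lever handle 257,262, knob 227,348). The top view has the barrel at 282–330,201, the handle near 228,195 and the dish at 345,201, so the mouth points to world −y. Next I measure it using depth.

```bash
cat > h.py <<'E'
import numpy as np,cv2
def cloud(d):
    R=cv2.Rodrigues(d["rvec"])[0];K=d["mtx"];z=d["range_z"]
    v,u=np.mgrid[:400,:640]
    c=np.stack([(u-K[0,2])/K[0,0]*z,(v-K[1,2])/K[1,1]*z,z],-1)
    P=(c-np.ravel(d["tvec"]))@R
    P[z<=0]=np.nan
    return P
E
python3 - <<'E'
import numpy as np,cv2
from h import cloud
for n,(u0,u1,v0,v1) in(("top",(175,372,175,230)),("scene",(220,330,195,355))):
    d=np.load(n+"0.npz");P=cloud(d)[v0:v1,u0:u1];I=d["img"][v0:v1,u0:u1]
    hsv=cv2.cvtColor(I,cv2.COLOR_BGR2HSV)
    z=P[...,2]
    # barrel top strip
    hsvS=hsv[...,1]
    b=(z>0.095)&(z<0.112)&(hsvS<60)
    Q=P[b]; Q=Q[(Q[:,1]<np.nanmedian(Q[:,1])+.06)]
    print(n,"barrel",len(Q),Q.min(0).round(3),Q.max(0).round(3))
    ys=np.arange(Q[:,1].min(),Q[:,1].max(),.02)
    for y in ys:
        q=Q[abs(Q[:,1]-y-.01)<.01]; 
        if len(q)>5: print("  y%.3f x %.3f..%.3f n%d top %.3f"%(y+.01,q[:,0].min(),q[:,0].max(),len(q),q[:,2].max()))
    w=(hsvS>90)&(z>.12); Q=P[w]
    print("handle",len(Q)); 
    if len(Q)>5:
        print(Q.mean(0).round(3),Q.min(0).round(3),Q.max(0).round(3)); o=np.argsort(Q[:,2]); k=len(o)//4; print(Q[o[:k]].mean(0).round(3),Q[o[-k:]].mean(0).round(3))
    w=(z>.006)&(z<.02)&(hsvS<70); Q=P[w]
    Q=Q[:,:2].astype(np.float32);print("foot",len(Q),cv2.minAreaRect(Q))
    k=(hsvS>120)&(z>.03)&(z<.1);Q=P[k];print("orange",len(Q),np.median(Q,0) if len(Q) else 0)
    print("lug z>.12 grey", P[(z>.125)&(hsvS<60)].round(3)[::8].tolist())
    g=(slice(None),)
    f=cv2.resize(d["img"][v0:v1,u0:u1],None,fx=4,fy=4 if n=="top" else 3.5) ; cv2.imwrite(f"pics/{n}0c.png",f[:600,:800])
E
```

```text
top barrel 534 [ 0.508 -0.067  0.095] [0.571 0.058 0.107]
  y-0.057 x 0.527..0.571 n94 top 0.107
  y-0.037 x 0.527..0.571 n89 top 0.106
  y-0.017 x 0.523..0.565 n89 top 0.106
  y0.003 x 0.520..0.568 n97 top 0.106
  y0.023 x 0.517..0.565 n85 top 0.106
  y0.043 x 0.508..0.561 n63 top 0.106
  y0.063 x 0.511..0.566 n16 top 0.105
handle 122
[0.524 0.184 0.207] [0.515 0.169 0.154] [0.535 0.203 0.245]
[0.526 0.174 0.172] [0.524 0.193 0.237]
foot 1224 ((0.5481042861938477, 0.09042589366436005), (0.16867642104625702, 0.5935748219490051), 0.12060054391622543)
orange 55 [0.51532661 0.33976662 0.0754182 ]
lug z>.12 grey [[0.539, 0.203, 0.231], [0.535, 0.186, 0.213], [0.537, 0.18, 0.193], [0.548, 0.033, 0.146], [0.546, 0.166, 0.134], [0.545, 0.052, 0.144], [0.543, 0.174, 0.136], [0.541, 0.06, 0.149], [0.544, 0.039, 0.14], [0.54, 0.174, 0.135], [0.541, 0.089, 0.137], [0.54, 0.066, 0.141], [0.541, 0.044, 0.139], [0.532, 0.168, 0.159], [0.537, 0.097, 0.14], [0.537, 0.075, 0.14], [0.536, 0.051, 0.15], [0.537, 0.03, 0.144], [0.535, 0.103, 0.136], [0.535, 0.08, 0.139], [0.534, 0.057, 0.147], [0.535, 0.
[... 1151 characters left out ...]
0.535, 0.06, 0.149], [0.543, 0.061, 0.14], [0.526, 0.052, 0.142], [0.529, 0.061, 0.147], [0.536, 0.063, 0.14], [0.541, 0.069, 0.139], [0.526, 0.058, 0.137], [0.529, 0.062, 0.134], [0.533, 0.065, 0.131], [0.535, 0.074, 0.137], [0.533, 0.077, 0.138], [0.537, 0.087, 0.139], [0.532, 0.083, 0.135], [0.534, 0.096, 0.14], [0.538, 0.103, 0.138], [0.53, 0.101, 0.138], [0.526, 0.19, 0.239], [0.517, 0.19, 0.227], [0.527, 0.209, 0.233], [0.522, 0.176, 0.188], [0.525, 0.168, 0.158], [0.526, 0.162, 0.139], [0.546, 0.175, 0.131], [0.523, 0.17, 0.141], [0.525, 0.175, 0.141], [0.513, 0.162, 0.133], [0.521, 0.17, 0.133], [0.53, 0.174, 0.127], [0.511, 0.169, 0.136], [0.511, 0.168, 0.131], [0.51, 0.171, 0.127]]
```

View pics/scene0c.png

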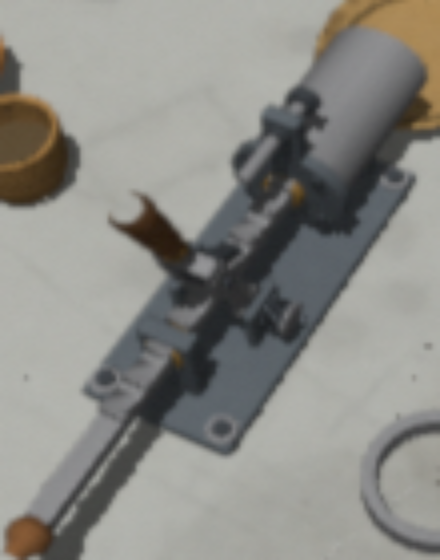

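The crop shows the lever handle (about 150,220) leaning back from the barrel and leaning slightly left, with the lug and stop screw at 280,130. Behind the handle is free space. I'll push with nearly closed fingers, rotating them with the lever.

```bash
cat >> h.py <<'E'
from scipy.spatial.transform import Rotation as Ro
d=np.array([.09,-.996,0]);d/=np.linalg.norm(d);Z=np.array([0,0,1.])
mid=np.array([.525,.188,0]); piv=mid+.049*d+.043*Z; S=1
def pose(th,gap=0,r=.150):
    p=.3-th;u=-np.sin(p)*d+np.cos(p)*Z;f=np.cos(p)*d+np.sin(p)*Z
    z=-u;y=S*np.cross(d,Z);x=np.cross(y,z)
    q=Ro.from_matrix(np.stack([x,y,z],1)).as_quat()
    return piv+r*u-f*(.021+gap),[q[3],q[0],q[1],q[2]]
def theta(tcp,r=.150):  # lever angle for TCP, contact assumed
    v=tcp-piv; return .3-(np.arctan2(-v@d,v[2])-np.arctan2(.021,r))
E
python3 - <<'E'
from rig import bot
import numpy as np,h
for h.S in(1,-1):
    print(h.S)
    for th,g in((0,.1),(0,.04),(0,0),(.4,0),(.78,0)):
        p,q=h.pose(th,g); k=bot.inverse_kinematics(p,q); print(th,p.round(3),h.theta(p).round(3),None if k is None else np.round(k,2))
    p,q=h.pose(0,.04); k=bot.inverse_kinematics(p+[0,0,.12],q); print('above',None if k is None else np.round(k,2))
print(bot.get_obs()["wrist_force"])
E
```

```text
1
0 [0.515 0.298 0.151] -0.54 [-0.02  0.88 -1.24  1.58  0.94  1.6   1.84]
0 [0.52  0.241 0.168] -0.247 [ 0.09  0.81 -1.24  1.64  0.9   1.57  1.92]
0 [0.524 0.203 0.18 ] 0.0 [ 0.17  0.76 -1.24  1.67  0.88  1.54  1.98]
0.4 [0.529 0.145 0.194] 0.4 [ 0.58  0.6  -1.23  1.78  0.53  1.14  2.43]
0.78 [0.534 0.089 0.186] 0.78 [ 0.14  0.38 -0.11  1.85 -0.51  1.04 -2.73]
above [ 0.09  0.66 -1.24  1.5   0.76  1.69  2.06]
-1
0 [0.515 0.298 0.151] -0.54 [-0.09  0.77 -1.05  1.58  0.82  1.49 -1.22]
0 [0.52  0.241 0.168] -0.247 [ 0.07  0.77 -1.18  1.64  0.86  1.53 -1.2 ]
0 [0.524 0.203 0.18 ] 0.0 [ 0.15  0.74 -1.2   1.67  0.85  1.52 -1.14]
0.4 [0.529 0.145 0.194] 0.4 [ 0.36  0.43 -0.85  1.79  0.26  1.04 -0.48]
0.78 [0.534 0.089 0.186] 0.78 [ 0.59  0.47 -0.71  1.82 -0.22  0.98  0.15]
above [ 0.03  0.59 -1.1   1.5   0.69  1.63 -1.02]
[-0.12001835  0.04747919  0.36840207]
```

```bash
sed -i 's/S=1$/S=-1/' h.py; python3 - <<'E'
from rig import bot
import numpy as np,h,cv2
bot.grip(.010)
o=bot.get_obs();p=o["tool_pos"]
bot.move_l(np.array(p)+[0,0,.15],feed=.3)
p,q=h.pose(0,.04)
bot.move_ptp(p+[0,0,.16],q)
bot.move_l(p,feed=.2)
o=bot.get_obs();print(o["time"],o["tool_pos"],p,o["wrist_force"],o["finger_gap"],np.round(o["q"],2))
for n in("scene","top"):
    I=bot.get_image(n)["img"]; c=I[170:370,200:400] if n=="scene" else I[150:250,170:370]
    cv2.imwrite(f"pics/{n}1.png",cv2.resize(c,None,fx=3 if n=="scene" else 4,fy=3 if n=="scene" else 4))
E
```

```text
6.0583 [0.52055889 0.24197339 0.16936535] [0.52017596 0.24138605 0.16827374] [-0.11641792 -0.12073352 -0.18735752] 0.01029283841640218 [-0.02  0.67 -0.98  1.65  0.74  1.42 -1.11]
```

View pics/scene1.png

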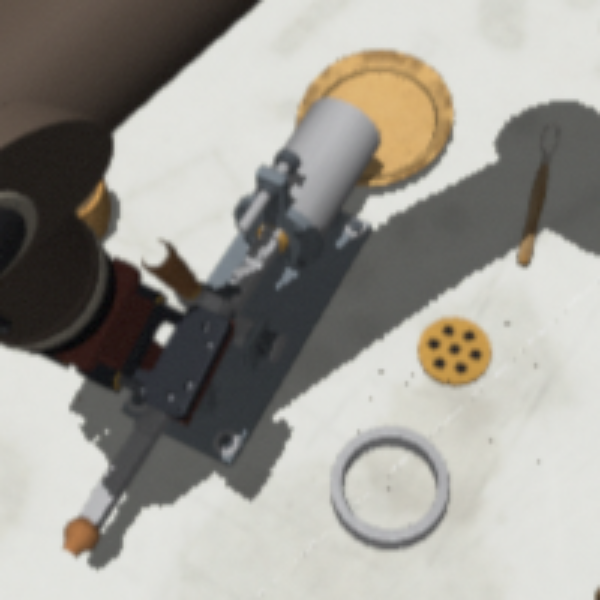

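View pics/top1.png

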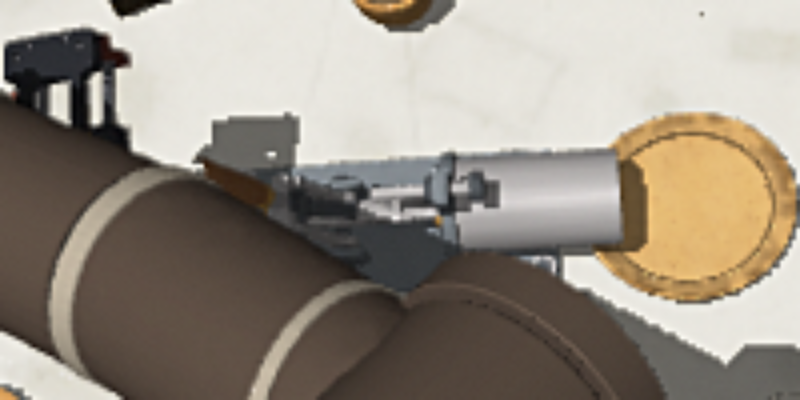

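The fingers (about 175,360 in the scene crop) stand behind the handle at 170,265, and the handle is undisturbed. Now the first stroke.

```bash
cat >> h.py <<'E'
def stroke(bot,fs=9,th1=.42):
    def rep(s):
        o=bot.get_obs();t=np.array(o["tool_pos"]);w=np.array(o["wrist_force"])
        print(s,"t%.2f th%.3f"%(o["time"],theta(t)),"Fd %.1f"%(w@d),w.round(1),flush=True);return w@d,theta(t)
    a=[];rep("start")
    for th in(.2,th1):
        p,q=pose(th);a=bot.move_l(p,feed=.10,orientation=q,f_stop=18);F,t=rep("fast %s"%a)
        if a:return F,t
    p,q=pose(.78);a=bot.move_l(p,feed=.03,orientation=q,f_stop=fs);rep("slow %s"%a)
    bot.hold(.12);return rep("held")
def release(bot,far=.025):
    for th,g in((.35,0),(0,far)):
        p,q=pose(th,g);bot.move_l(p,feed=.15,orientation=q)
    bot.hold(.35);o=bot.get_obs();print("rel t%.2f"%o["time"],np.round(o["wrist_force"],1))
E
python3 - <<'E'
from rig import bot
import h
h.stroke(bot)
E
```

```text
start t6.16 th-0.244 Fd -0.4 [1.2 0.5 0.3]
fast False t7.01 th0.195 Fd -3.9 [ 0.7  4.  -2.8]
fast False t7.49 th0.415 Fd -5.1 [ 3.1  5.4 -2.4]
slow True t8.13 th0.445 Fd -5.1 [1.  5.2 0.5]
held t8.25 th0.438 Fd -5.2 [ 1.7  5.4 -0.1]
```

The slow move stopped on a transient, not on the stop screw. I'll creep on in small steps and check the settled force at each one.

```bash
cat >> h.py <<'E'
def creep(bot,th,Fend=14,step=.02,end=.80):
    while th<end:
        th+=step;p,q=pose(th);a=bot.move_l(p,feed=.04,orientation=q,f_stop=14)
        o=bot.get_obs();F=-np.array(o["wrist_force"])@d
        print("%.2f->%.3f F%.1f %s t%.2f"%(th,theta(np.array(o["tool_pos"])),F,a,o["time"]),flush=True)
        if F>Fend:break
    bot.hold(.1);o=bot.get_obs();print("held F%.1f"%(-np.array(o["wrist_force"])@d),np.round(o["wrist_force"],1));return th
E
python3 - <<'E'
from rig import bot
import h
h.creep(bot,.44)
E
```

```text
0.46->0.439 F4.8 False t8.50
0.48->0.459 F5.9 False t8.75
0.50->0.480 F4.9 False t9.00
0.52->0.499 F6.2 False t9.25
0.54->0.519 F6.7 False t9.50
0.56->0.539 F5.2 False t9.75
0.58->0.558 F6.3 False t10.00
0.60->0.565 F11.7 False t10.25
0.62->0.574 F16.5 False t10.50
held F16.2 [ 0.3 16.3  2.5]
```

The stop is clear at about 0.56 to 0.57, with 16 N. Release.

```bash
python3 - <<'E'
from rig import bot
import h,cv2,numpy as np
h.release(bot)
d=bot.get_image("scene");P=h.cloud(d);hs=cv2.cvtColor(d["img"],cv2.COLOR_BGR2HSV)[...,1]
c=d["img"][170:370,200:400];cv2.imwrite("pics/scene2.png",cv2.resize(c,None,fx=3,fy=3))
print(bot.get_obs()["time"])
E
```

```text
rel t12.15 [-0.1 -0.3  0.8]
12.2
```

View pics/scene2.png

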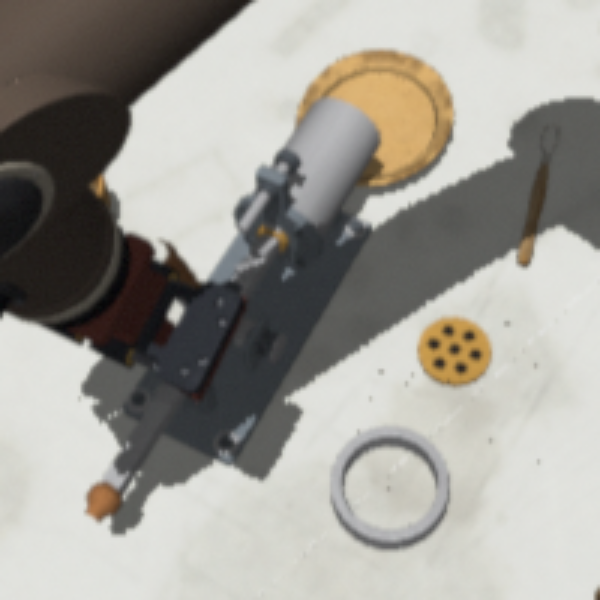

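The knob has moved forward from (80,535) to (102,500) and the lever is back at rest behind the fingers. I'll repeat the strokes and track the knob.

```bash
cat >> h.py <<'E'
def knob(img):
    P=cloud(img)[240:360,215:310];hs=cv2.cvtColor(img["img"],cv2.COLOR_BGR2HSV)[240:360,215:310]
    s=(P-(piv+.06*d)*[1,1,0])@d; t=(P-piv)@np.cross(d,Z)
    m=(hs[...,1]>110)&(hs[...,0]<25)&(P[...,2]>.045)&(P[...,2]<.1)&(abs(t)<.025)&(s<-.12)
    return m.sum(),round(float(np.median(s[m])),4),round(float(s[m].min()),4)
E
python3 - <<'E'
from rig import bot
import h,numpy as np
print(h.knob(np.load("scene0.npz")),h.knob(bot.get_image("scene")))
for i in range(2):
    for th in(.2,.52):
        p,q=h.pose(th);a=bot.move_l(p,feed=.09,orientation=q,f_stop=20)
        if a:print("early",th)
    h.creep(bot,.52)
    h.release(bot)
    print(h.knob(bot.get_image("scene")))
E
```

```text
(np.int64(99), -0.2664, -0.2777) (np.int64(84), -0.2382, -0.249)
0.54->0.525 F6.1 False t13.95
0.56->0.543 F6.6 False t14.20
0.58->0.559 F6.3 False t14.45
0.60->0.565 F13.4 False t14.70
0.62->0.570 F18.9 False t14.95
held F19.4 [-1.9 19.3  2.1]
rel t16.60 [-0.5  0.4 -0.3]
(np.int64(82), -0.2148, -0.2247)
0.54->0.525 F5.6 False t18.35
0.56->0.544 F5.6 False t18.60
0.58->0.560 F7.2 False t18.85
0.60->0.566 F13.6 False t19.10
0.62->0.570 F19.7 False t19.35
held F19.7 [-1.4 19.7  2.6]
rel t21.00 [ 0.2 -0.3 -0.4]
(np.int64(78), -0.1901, -0.1999)
```

```bash
python3 - <<'E'
from rig import bot
import h,numpy as np,cv2
for th in(.2,.52):
    p,q=h.pose(th);a=bot.move_l(p,feed=.09,orientation=q,f_stop=20)
h.creep(bot,.52)
h.release(bot)
print(h.knob(bot.get_image("scene")))
c=bot.get_image("top")["img"][150:250,170:390];cv2.imwrite("pics/top3.png",cv2.resize(c,None,fx=3.6,fy=3.6))
E
```

```text
0.54->0.526 F5.9 False t22.75
0.56->0.544 F5.3 False t23.00
0.58->0.560 F6.5 False t23.25
0.60->0.566 F13.2 False t23.50
0.62->0.570 F20.0 False t23.75
held F19.8 [-1.4 19.7  2.6]
rel t25.40 [-1.3 -0.5 -1. ]
(np.int64(82), -0.1673, -0.1786)
```

View pics/top3.png

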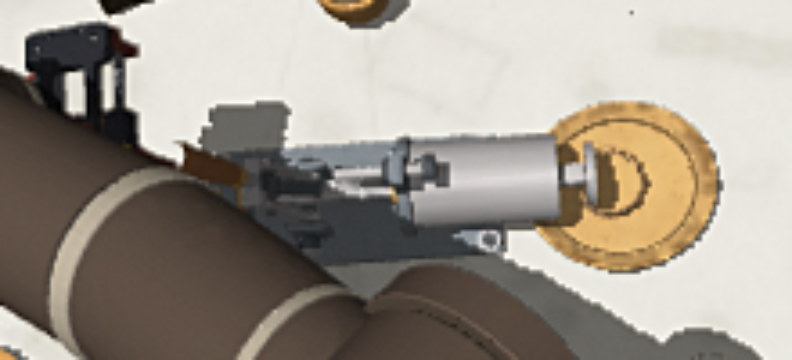

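The plunger head (590,178) is out past the mouth and the disc lies in the dish at about (617,182). I'll back off, check its height, then hand in.

```bash
python3 - <<'E'
from rig import bot
import h,numpy as np
p,q=h.pose(0,.05);bot.move_l(p,feed=.1,orientation=q);bot.move_l(p+[0,.03,.10],feed=.15);bot.hold(.5)
z=[]
for n in("top","scene"):
    d=bot.get_image(n);P=h.cloud(d)
    s=(P-(h.piv+.06*h.d)*[1,1,0])@h.d;t=(P-h.piv)@np.cross(h.d,h.Z)
    m=(s>.16)&(s<.36)&(abs(t)<.08)
    D=m&(P[...,2]>.028)&(P[...,2]<.06)
    for y in np.arange(.16,.34,.02):
        k=m&(abs(s-y)<.01)&(abs(t)<.015);print(n,"%.2f"%y,k.sum(),np.percentile(P[k][:,2],[10,50,90]).round(3) if k.sum() else 0)
    g=P[...,2]; H=(g>.14)&(g<.26)&(abs(t)<.02)&(s>-.14)&(s<-.07); print("handle",H.sum(),np.median(P[H],0).round(3))
print(bot.get_obs()["time"],bot.get_obs()["wrist_force"])
E
```

```text
top 0.16 42 [0.006 0.071 0.076]
top 0.18 64 [0.006 0.033 0.092]
top 0.20 59 [0.004 0.007 0.01 ]
top 0.22 64 [0.004 0.009 0.031]
top 0.24 60 [0.004 0.008 0.013]
top 0.26 67 [0.005 0.009 0.018]
top 0.28 57 [-0.001  0.02   0.025]
top 0.30 59 [-0.002 -0.     0.004]
top 0.32 62 [-0.004 -0.     0.004]
handle 158 [0.525 0.184 0.209]
scene 0.16 9 [0.073 0.075 0.084]
scene 0.18 75 [0.069 0.083 0.091]
scene 0.20 12 [0.005 0.008 0.009]
scene 0.22 20 [0.006 0.008 0.02 ]
scene 0.24 50 [0.005 0.008 0.01 ]
scene 0.26 72 [0.006 0.01  0.018]
scene 0.28 41 [0.018 0.021 0.024]
scene 0.30 27 [-0.002 -0.     0.002]
scene 0.32 49 [-0.002  0.     0.003]
handle 170 [0.519 0.192 0.211]
27.35 [ 0.00117699 -0.16804899 -0.07740347]
```

The depth shows no disc on the open dish floor, so I look closely.

```bash
python3 - <<'E'
from rig import bot
import cv2,numpy as np,h
a=bot.get_image("top");b=bot.get_image("scene")
A=cv2.resize(a["img"][165:240,300:390],None,fx=4.4,fy=4.4,interpolation=cv2.INTER_CUBIC);B=cv2.resize(b["img"][165:240,280:370],None,fx=4.4,fy=4.4,interpolation=cv2.INTER_CUBIC)
cv2.imwrite("pics/c4.png",np.hstack([A,B]))
for n,x in(("top",a),("scene",b)):
    P=h.cloud(x);s=(P-(h.piv+.06*h.d)*[1,1,0])@h.d;t=(P-h.piv)@np.cross(h.d,h.Z)
    m=(P[...,2]>.024)&(P[...,2]<.06)&(s>.13)&(s<.32)&(abs(t)<.09)
    for i in np.argwhere(m)[::4]:print(n,i,s[tuple(i)].round(3),t[tuple(i)].round(3),P[tuple(i)][2].round(3),x["img"][tuple(i)])
E
```

```text
top [178 341] 0.203 -0.069 0.025 [132 187 214]
top [179 340] 0.2 -0.066 0.024 [ 69 123 166]
top [180 352] 0.236 -0.059 0.028 [104 169 216]
top [182 354] 0.242 -0.053 0.025 [110 177 223]
top [184 359] 0.257 -0.046 0.025 [ 89 153 200]
top [187 361] 0.262 -0.036 0.025 [ 73 123 163]
top [190 338] 0.191 -0.03 0.033 [108 166 212]
top [191 365] 0.273 -0.023 0.025 [ 72 126 167]
top [193 364] 0.269 -0.017 0.025 [ 86 139 181]
top [195 368] 0.281 -0.01 0.024 [129 167 196]
top [197 368] 0.28 -0.003 0.025 [ 89 148 193]
top [199 348] 0.219 -0.001 0.032 [ 59  82 106]
top [201 330] 0.164 0.002 0.033 [59 65 71]
top [202 348] 0.218 0.009 0.033 [ 74 109 137]
top [204 331] 0.166 0.011 0.034 [ 92 137 175]
top [205 346] 0.211 0.017 0.029 [ 98 147 188]
top [207 335] 0.178 0.021 0.032 [50 69 85]
top [208 335] 0.177 0.024 0.03 [ 58  85 108]
top [208 339] 0.189 0.025 0.034 [ 95 138 176]
top [208 343] 0.201 0.025 0.029 [ 76 109 137]
top [210 366] 0.27 0.036 0.026 [113 189 234]
top [212 363] 0.26 0.042 0.028 [ 88 144 186]
top [215 323] 0.14 0.041 0.024 [ 86 137 176]
top [217 324] 0.142 0.048 0.024 [ 74 127 167]
[... 819 characters left out ...]
49] 0.245 0.058 0.024 [ 86 131 164]
scene [207 299] 0.17 -0.063 0.024 [149 192 219]
scene [208 332] 0.201 0.026 0.034 [103 149 185]
scene [209 332] 0.2 0.026 0.031 [ 92 135 167]
scene [210 326] 0.174 0.021 0.054 [100 113 125]
scene [211 330] 0.188 0.026 0.035 [113 169 210]
scene [212 330] 0.186 0.027 0.034 [ 99 145 179]
scene [213 329] 0.185 0.024 0.03 [100 147 182]
scene [214 329] 0.183 0.025 0.028 [ 77 111 137]
scene [217 346] 0.196 0.071 0.025 [ 84 135 170]
scene [220 344] 0.183 0.071 0.027 [ 99 156 194]
scene [222 323] 0.131 0.033 0.058 [73 79 82]
scene [224 340] 0.166 0.067 0.026 [ 77 121 154]
scene [227 334] 0.15 0.056 0.026 [ 83 132 167]
scene [229 326] 0.135 0.039 0.025 [ 82 130 162]
```

View pics/c4.png

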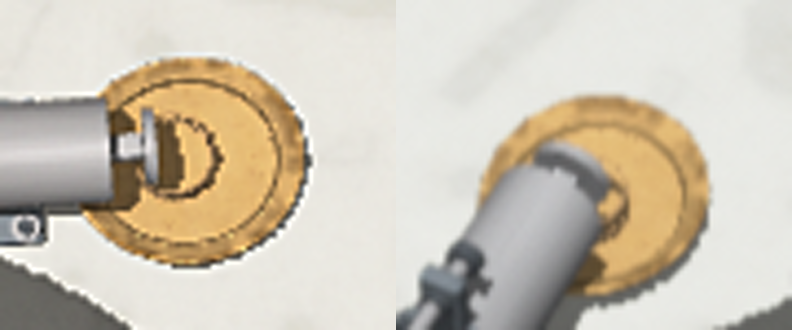

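The disc lies flat in the dish under the plunger head: its top is at z≈0.034 and its centre at s≈0.19, against about 0.20 for the dish centre. The lever handle is back at its original position.

```bash
python3 -c "
from rig import bot
print(bot.sign_off(),bot.get_obs()['time'])"
```

```text
the job is handed in; nothing more can be done
the job is handed in; nothing more can be done
```

Job handed in after four full strokes: the follower disc lies flat in the dish, the plunger is out past the mouth and the lever is back at rest, all checked in the camera images; the final verdict was not shown.

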